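# Press the deli pot lids shut

## Robot

A 7-joint arm with a two-finger parallel gripper is mounted at the origin on a cart in front of the work surface, level with it; the furniture and walls round the work are solid. World frame = base frame: x ahead of the robot, y to its left, z up, the work surface at z = 0. Lengths are in m, angles in rad, forces in N, time in s.
With the tool pointing down it reaches from about 0.4 to 0.85 m from the base axis. Payload 10.4 kg.
Tool frame: the origin (TCP) lies midway between the tips of the shut fingers; the grasp point (between the pads) lies 19 mm behind it (bot.pinch_z is the z of the grasp point in the tool frame, in m); z points along the fingers, y is the line along which they close (so a half turn about z gives the same grasp; the last joint's range is limited). The gripper opens to 87 mm and grips with 3 to 60 N. Pads are 19 mm wide; open, the fingers measure 117 mm over their backs; the gripper's body (75 mm by 190 mm) begins 51 mm behind the grasp point.
Start: joints at [1.233, 0.332, -0.065, 1.46, 0.022, 1.35, -0.088], TCP at [0.194, -0.594, 0.223] pointing down, gripper open.
Joint ranges: [-2.6, 2.6], [-0.5, 2.12], [-1.47, 1.34], [0.16, 2.42], [-1.27, 4.41], [0.06, 2.06], [-2.6, 2.6]. Speed limits (rad/s): [2.22, 2.22, 2.79, 2.79, 3.14, 3.14, 3.14].

## Interface

Orientations are given as a unit quaternion [x, y, z, w].
In Python, from workcell import bot gives the robot as it stands.
- The arm moves only by the tool creep_tool, called after "Emit:" in YAML: its name, and indented under it one key for each argument. Schema: {"type":"object","properties":{"increments":{"type":"object","properties":{"moves":{"type":"array","items":{"type":"array","items":{"type":"number"},"minItems":5,"maxItems":5},"minItems":1,"maxItems":10}},"additionalProperties":false,"required":["moves"]},"squeeze":{"type":"number"},"only":{"type":"string"},"quiet":{"type":"boolean"},"lines":{"type":"string"}},"required":["increments"],"additionalProperties":false}. increments is an object whose key "moves" holds a list of rows, 1 to 10 of them, each of 5 numbers: the finger opening in m, then dx, dy, dz in units of 5 mm, then a turn about the tool's z in units of 0.05 rad; each row is the pose to reach, as a shift and turn from the pose commanded when the call began, along the tool's axes at that moment; what a row does not reach only later rows make up. A row lasts 1/8 s, in which the tool goes at most 0.0625 m and 0.188 rad, less where a joint would pass 70% of its speed; a pose out of reach is approached as far as the arm can. The fingers move at their own pace and stop on an object; squeeze is the grip in N (left out, the last holds). Time passes only in rows, so rows that do not move let the fingers close. The tool returns the time, the measured TCP pose, the force, the opening and the grip force at its end. only (a regular expression) keeps the lines of the reply that match it, lines (a string "A,B") keeps lines A to B, and quiet returns only ok. Input that does not fit is refused with a message, and nothing moves.
- bot.observe(): the state, without advancing time (a new reading comes with each control period).
- bot.grab_frame(name): name is "side" or "top" or "wrist"; returns the picture (420x560x3 uint8, red, green, blue); there is no depth.
- bot.get_calibration(name): a dict with "vfov" (degrees; the focal length in pixels is half the picture's height over the tangent of half this angle, whatever the lens; pixels are square), "cx", "cy" (the principal point, pixels), "R" (3x3) and "t" (3): a world point X has camera coordinates R X + t; the wrist camera has in their place "mount" (4x4, takes a point from camera to tool coordinates, whose origin is the TCP and whose axes are the flange's). Camera axes: x right, y down, z forward; pixel columns grow to the right and rows downward; lengths in m; the calibration is good to about 2 mm. A picture is of the moment at which its call begins: read the wrist's pose just before it. get_calibration takes no time and is no camera call.
- bot.finish_job(): hands the job in; it is judged then, once.
The state is a dict: "t": time; "qpos": joint angles; "qvel": joint speeds; "joint_efforts": joint torques, N m; "position": TCP position; "tcp_rot": TCP orientation; "contact_force": force on the tool from outside, world axes, zero at the start; "wrist_torque": the same for the moment, N m; "width": finger opening in m; "grasp_force": force on a finger pad.
Only numpy, scipy, OpenCV 4.12 (cv2) and the standard library are available. Lean on these libraries where they do the work, as an engineer would, in place of code of your own. Each camera call takes 0.05 s, during which the arm holds its last target. There are 200 camera calls.

## Task

The lids of the three deli pots are only resting loose on their rims. Using your fingertips, gently press each lid down until it is fully shut, first the tallest pot, then the middle one, and the shortest last. Do not pick anything up: leave the pots standing where they are, and leave the other things alone.

Things in the scene. Friction and masses are not known exactly. Their poses are not given: they have to be found in the camera images.
- tall_pot: The tallest of three round, translucent deli pots (greyish-pink contents, a small white label on its side), standing loose and upright, 75 mm across, 90 mm high with its lid shut, foot 55 mm across, about 0.09 kg. Origin: centre of its underside; z up.
- tall_pot_lid_top (a point): Centre of the top face of the tall pot's flat round snap lid (75 mm across), 90 mm above the worktop when shut and higher by the joint value while loose; moves (and flexes) with the lid.
- tall_pot_lid (a joint): Lift of that lid above its shut position, m: 0 = shut; starts between 0.008 and 0.011. The lid slides straight up and down on the pot, stays where it is left, and takes 1 to 2 N to push down until it meets its stop at 0; pressed further, the thin lid only flexes, about 0.25 mm per newton, and springs back. A press of about 6 N at 15 to 50 mm/s is gentle and ample; over 25 N is rough.
- middle_pot: The middle-sized of three round, translucent deli pots (pale cream-grey contents), standing loose and upright, 75 mm across, 75 mm high with its lid shut, foot 55 mm across, about 0.09 kg. Origin: centre of its underside; z up.
- middle_pot_lid_top (a point): Centre of the top face of the middle pot's flat round snap lid (75 mm across), 75 mm above the worktop when shut and higher by the joint value while loose; moves (and flexes) with the lid.
- middle_pot_lid (a joint): Lift of that lid above its shut position, m: 0 = shut; starts between 0.008 and 0.011. The lid slides straight up and down on the pot, stays where it is left, and takes 1 to 2 N to push down until it meets its stop at 0; pressed further, the thin lid only flexes, about 0.25 mm per newton, and springs back. A press of about 6 N at 15 to 50 mm/s is gentle and ample; over 25 N is rough.
- short_pot: The shortest of three round, translucent deli pots (nearly empty and clear), standing loose and upright, 73 mm across, 65 mm high with its lid shut, foot 55 mm across, about 0.09 kg. Origin: centre of its underside; z up.
- short_pot_lid_top (a point): Centre of the top face of the short pot's flat round snap lid (73 mm across), 65 mm above the worktop when shut and higher by the joint value while loose; moves (and flexes) with the lid.
- short_pot_lid (a joint): Lift of that lid above its shut position, m: 0 = shut; starts between 0.008 and 0.011. The lid slides straight up and down on the pot, stays where it is left, and takes 1 to 2 N to push down until it meets its stop at 0; pressed further, the thin lid only flexes, about 0.25 mm per newton, and springs back. A press of about 6 N at 15 to 50 mm/s is gentle and ample; over 25 N is rough.
- yoghurt_tub: Bystander: printed yoghurt tub with a foil top, 72 mm across, 71 mm high. Origin: centre of its underside.
- spice_jar: Bystander: glass spice jar with a black cap, 44 mm across, 96 mm high. Origin: centre of its underside.
- mug: Bystander: plain mug, 84 mm across, 122 mm with its handle, 93 mm high. Origin: centre of its underside.
- teaspoon: Bystander: steel teaspoon lying flat, 130 x 26 x 11 mm. Origin: centre of its underside.

How it is judged:
By the outcome, as a careful person would: the job done as asked, in the order asked, and still so for the second after the job is handed in, with the robot touching nothing.
It also fails if it takes over 43 s, if anything falls off the work surface, if the arm or the gripper's body presses on something with over 40 N, if the wrist force passes 120 N, or if a joint passes its speed limit or range.

## Working session

There is one attempt and no reset: what is moved stays moved. The work goes in short steps, Python scripts to look and compute and a tool call to move; the robot and the scene stay as the last step left them, time stands still between calls to the robot, and variables do not carry over. Pictures are saved under pics/ and viewed, at most 10 in all, crops included, and the job is handed in when it is done.

```bash
mkdir -p pics; ls
```

Run:
```python
from workcell import bot
import cv2
for n in("top","side"):
    cv2.imwrite(f"pics/{n}0.png",bot.grab_frame(n)[:,:,::-1]); print(n,bot.get_calibration(n))
s=bot.observe();print(s["t"],s["position"],s["tcp_rot"],s["width"],s["contact_force"],bot.pinch_z)
```

```text
pics
workcell.py
top {'vfov': 46.52455328903885, 'cx': 282.8326619997978, 'cy': 211.70716231286937, 'R': array([[-0.0252315 , -0.99964   , -0.00912387],
       [-0.99095354,  0.02621357, -0.13162042],
       [ 0.1318122 ,  0.00572035, -0.9912582 ]]), 't': array([0.03289679, 0.53851573, 1.00861347])}
side {'vfov': 53.6758078256313, 'cx': 273.73026246235344, 'cy': 208.76206861632176, 'R': array([[-8.43028000e-01, -5.37869477e-01,  4.65452958e-04],
       [-3.77003374e-01,  5.90277374e-01, -7.13751412e-01],
       [ 3.83630352e-01, -6.01887903e-01, -7.00398961e-01]]), 't': array([0.4864325 , 0.27416624, 0.81161279])}
0.1 [ 0.19338809 -0.593959    0.22182883] [ 9.87636071e-01  1.56762806e-01 -1.36211162e-04 -6.28703339e-04] 0.08644930791231256 [-0.52787448  0.04104813 -0.49219503] -0.0187
```

View pics/top0.png

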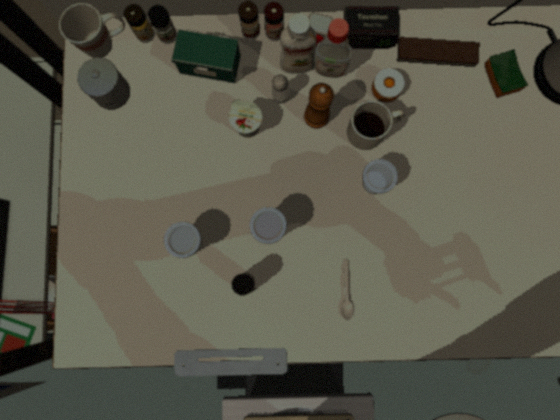

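View pics/side0.png

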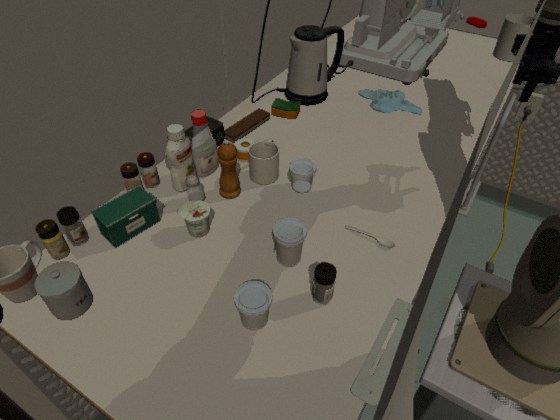

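Top view shows pots near (183,240), (268,226) and (379,177). In the side view they are near (254,300), (289,240) and (302,175). I'll enlarge the crops.

Run:
```python
import cv2
t=cv2.imread("pics/top0.png");s=cv2.imread("pics/side0.png")
t=cv2.convertScaleAbs(t,alpha=1.6);s=cv2.convertScaleAbs(s,alpha=1.6)
cv2.imwrite("pics/tc.png",cv2.resize(t[150:270,155:415],None,fx=3,fy=3,interpolation=cv2.INTER_CUBIC))
cv2.imwrite("pics/sc.png",cv2.resize(s[150:340,220:350],None,fx=3.1,fy=3.1,interpolation=cv2.INTER_CUBIC))
```

```text
(no output)
```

View pics/tc.png

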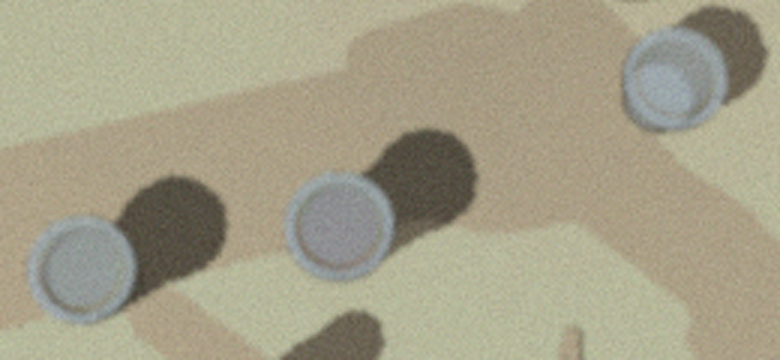

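View pics/sc.png

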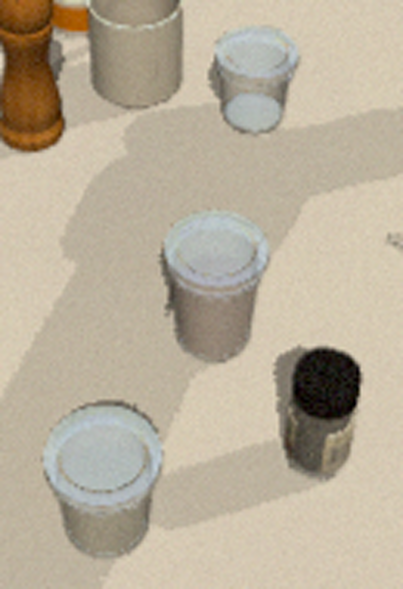

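Crop centres of the lids: top (82,269), (340,226), (677,78). Side: (103,446), (216,249), (257,54). The pink, tall pot is the centre one. Next I triangulate.

Create h.py:
```python
import numpy as np,cv2
from scipy.spatial.transform import Rotation as Rot
from workcell import bot
def P(n):
    c=bot.get_calibration(n);f=210/np.tan(np.radians(c["vfov"]/2))
    return np.array([[f,0,c["cx"]],[0,f,c["cy"]],[0,0,1]])@np.c_[c["R"],c["t"]]
def tri(a,b):
    X=cv2.triangulatePoints(P("top"),P("side"),np.array(a,float),np.array(b,float));return X[:3,0]/X[3,0]
def plane(n,uv,z):
    p=P(n);M=np.c_[p[:,0],p[:,1],p[:,2]*z+p[:,3]];w=np.linalg.solve(M,[*uv,1]);return w[:2]/w[2]
def totool(d):
    return Rot.from_quat(bot.observe()["tcp_rot"]).inv().apply(d)
```

Run:
```python
from h import *
s=bot.observe()
for n,a,b,z in(("mid?",(82,269),(103,446),.085),("tall?",(340,226),(216,249),.1),("short?",(677,78),(257,54),.075)):
    a=(155+a[0]/3,150+a[1]/3);b=(220+b[0]/3.1,150+b[1]/3.1)
    X=tri(a,b);q=P("top")@[*X,1];q=q[:2]/q[2]
    print(n,X.round(4),q-a,plane("top",a,z),plane("side",b,z),totool(np.r_[plane("top",a,z),z]-s["position"]))
print(s["position"], Rot.from_quat(s["tcp_rot"]).as_matrix().round(3),bot.get_calibration("wrist"))
```

```text
mid? [0.4811 0.2237 0.0844] [-0.02963681 -0.06358692] [0.48093105 0.22354043] [0.48106583 0.22408602] [ 0.52655848 -0.68810621  0.13767498]
tall? [0.5047 0.0485 0.0913] [0.02644202 0.06033031] [0.50394796 0.04826105] [0.50065791 0.05544036] [ 0.49416791 -0.51433391  0.12245407]
short? [ 0.605  -0.1882  0.0642] [0.07769671 0.17754126] [ 0.60325397 -0.18589779] [ 0.59831122 -0.17639245] [ 0.51608777 -0.26090184  0.14712697]
[ 0.19338809 -0.593959    0.22182883] [[ 0.951  0.31  -0.   ]
 [ 0.31  -0.951  0.001]
 [-0.    -0.001 -1.   ]] {'vfov': 65.54348218366829, 'cx': 279.8407159193555, 'cy': 213.34372750111777, 'mount': array([[-5.26166093e-04, -9.63493324e-01, -2.67731841e-01,
         7.30919244e-02],
       [ 9.99999554e-01, -2.97036517e-04, -8.96319080e-04,
        -1.29985081e-04],
       [ 7.84071316e-04, -2.67732193e-01,  9.63493050e-01,
        -1.61763978e-01],
       [ 0.00000000e+00,  0.00000000e+00,  0.00000000e+00,
         1.00000000e+00]])}
```
Heights: tall 0.091 vs ~0.1; short .064 vs .074. Lens distortion or reading error; off by a few pixels in side. Fine; identify: centre is tall, left middle, right short. Verify base too? Good enough; wrist check from above each.

The centre pot is the tall one, the left is the middle one and the right is the short one. The heights come out 0–10 mm below the expected values, so I'll refine with the wrist camera over each pot.

Careful with the scale: shifts go in units of 5 mm and turns go in units of 0.05 rad. That gives: -0.514 m is -102.8, 0.494 m is 98.8.

Emit:
creep_tool:
  increments: {"moves": [[0,49.4,-51.4,0,0],[0,98.8,-102.8,0,0],[0,98.8,-102.8,0,0],[0,98.8,-102.8,0,0],[0,98.8,-102.8,0,0],[0,98.8,-102.8,0,0],[0,98.8,-102.8,0,0],[0,98.8,-102.8,0,0],[0,98.8,-102.8,0,0],[0,98.8,-102.8,0,0]]}
  squeeze: 5

```text
t: 1.35
position: [0.4662, -0.0299, 0.2226]
tcp_rot: [0.988, 0.157, 0.0, 0.0]
contact_force: [1.5, -0.6, -0.2]
width: 0.0018
grasp_force: 0.0
```

Run:
```python
from h import *
s=bot.observe();print(totool(np.array([.504,.048,.17])-s["position"]))
```

```text
[ 0.06003987 -0.06246741  0.05255934]
```

Emit:
creep_tool:
  increments: {"moves": [[0,12,-12.4,6,0],[0,12,-12.4,8,0],[0,12,-12.4,10,0],[0,12,-12.4,10,0]]}

```text
t: 1.85
position: [0.5029, 0.0447, 0.1718]
tcp_rot: [0.988, 0.156, -0.001, 0.0]
contact_force: [0.3, -0.3, -0.4]
width: 0.0004
grasp_force: 0.0
```

Create w.py:
```python
import sys
from h import *
x,y,z,name=float(sys.argv[1]),float(sys.argv[2]),float(sys.argv[3]),sys.argv[4]
s=bot.observe();im=bot.grab_frame("wrist");c=bot.get_calibration("wrist")
R=Rot.from_quat(s["tcp_rot"]).as_matrix();T=np.eye(4);T[:3,:3]=R;T[:3,3]=s["position"]
W=np.linalg.inv(T@c["mount"]);f=210/np.tan(np.radians(c["vfov"]/2))
o=np.ascontiguousarray(cv2.convertScaleAbs(im[:,:,::-1],alpha=1.5))
a=np.linspace(0,2*np.pi,60)
p=W[:3]@np.c_[x+.0375*np.cos(a),y+.0375*np.sin(a),0*a+z,0*a+1].T
p=np.c_[f*p[0]/p[2]+c["cx"],f*p[1]/p[2]+c["cy"]]
for q in p:cv2.circle(o,(int(q[0]),int(q[1])),1,(0,0,255),-1)
cv2.imwrite(f"pics/{name}.png",o);print(s["position"],s["contact_force"])
```

```bash
python3 w.py .504 .048 .1 w1
```

```text
[0.50294624 0.04473896 0.17178345] [ 0.30089155 -0.32223913 -0.40761881]
```

View pics/w1.png

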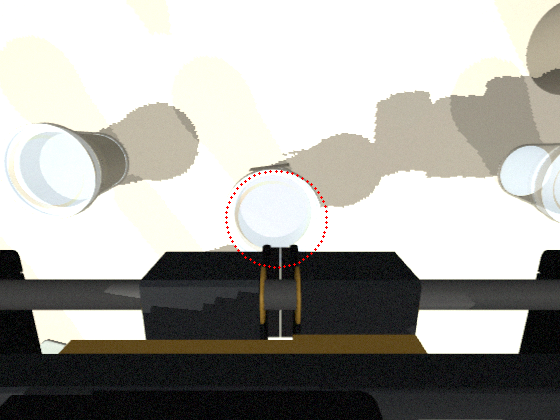

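The predicted lid circle lies on the tall pot in the wrist view, centred at (277,218), with the fingertips over it. Now I come down close above it.

Converted, 0.06 m is 12, 0.05 m is 10.

Emit:
creep_tool:
  increments: {"moves": [[0,0.4,-0.6,6,0],[0,0.4,-0.6,10,0],[0,0.4,-0.6,12,0],[0,0.4,-0.6,12,0]]}

```text
t: 2.4
position: [0.5046, 0.0485, 0.1128]
tcp_rot: [0.988, 0.156, -0.0, 0.0]
contact_force: [0.5, -0.3, 0.4]
width: 0.0007
grasp_force: 0.0
```

Converted, 0.019 m is 3.8, 0.016 m is 3.2.

Emit:
creep_tool:
  increments: {"moves": [[0,0,0,0.8,0],[0,0,0,1.6,0],[0,0,0,2.4,0],[0,0,0,3.2,0],[0,0,0,3.8,0]]}

```text
t: 3.02
position: [0.5047, 0.0493, 0.0933]
tcp_rot: [0.988, 0.157, 0.0, 0.0]
contact_force: [-0.2, 0.8, 1.8]
width: 0.0005
grasp_force: 0.5
```

Converted, 0.004 m is 0.8, 0.002 m is 0.4.

Emit:
creep_tool:
  increments: {"moves": [[0,0,0,0.4,0],[0,0,0,0.8,0]]}

```text
t: 3.28
position: [0.5048, 0.0493, 0.0895]
tcp_rot: [0.988, 0.157, 0.0, 0.0]
contact_force: [-0.1, -0.2, 3.0]
width: 0.0007
grasp_force: 1.9
```

Converted, 0.0015 m is 0.3.

Emit:
creep_tool:
  increments: {"moves": [[0,0,0,0.3,0],[0,0,0,0.3,0]]}

```text
t: 3.52
position: [0.505, 0.0493, 0.0885]
tcp_rot: [0.988, 0.157, 0.0, 0.0]
contact_force: [-0.9, -0.5, 6.6]
width: 0.0003
grasp_force: 3.7
```

Force rose to 6.6 N at z = 0.0885, against about 2 N while the lid slid, so it's shut. I lift and go over the middle pot.

Emit:
creep_tool:
  increments: {"moves": [[0,0,0,-6,0],[0,0,0,-14,0],[0,3,-12,-16,0],[0,5,-24,-16,0],[0,6.2,-34.6,-16,0],[0,6.2,-34.6,-16,0],[0,6.2,-34.6,-16,0]]}

```text
t: 4.4
position: [0.4806, 0.2229, 0.1677]
tcp_rot: [0.988, 0.157, -0.0, 0.0]
contact_force: [0.2, -0.8, 0.4]
width: 0.0004
grasp_force: 0.0
```

```bash
python3 w.py .481 .2237 .0845 w2
```

```text
[0.48056402 0.22293396 0.16772387] [ 0.2017567  -0.80814212  0.39406913]
```

View pics/w2.png

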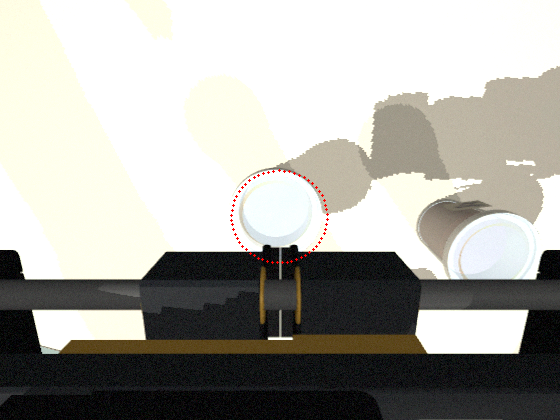

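The circle fits the middle lid, whose edge runs from about column 231 to 325, and the tall pot still stands at the right. I press from z = 0.168, with the lid expected between 0.083 and 0.086.

Emit:
creep_tool:
  increments: {"moves": [[0,0,0,6,0],[0,0,0,11,0],[0,0,0,14,0],[0,0,0,14.8,0],[0,0,0,15.6,0],[0,0,0,16.4,0],[0,0,0,17.2,0],[0,0,0,17.8,0],[0,0,0,18.2,0]]}

```text
t: 5.58
position: [0.4807, 0.2235, 0.077]
tcp_rot: [0.988, 0.157, 0.0, 0.0]
contact_force: [0.9, 0.1, 1.4]
width: 0.0004
grasp_force: 0.5
```

Converted, 0.0035 m is 0.7, 0.002 m is 0.4.

Emit:
creep_tool:
  increments: {"moves": [[0,0,0,0.4,0],[0,0,0,0.7,0],[0,0,0,0.7,0]]}

```text
t: 5.95
position: [0.4809, 0.2235, 0.074]
tcp_rot: [0.988, 0.157, 0.0, 0.0]
contact_force: [-0.2, -1.5, 5.9]
width: 0.0009
grasp_force: 2.9
```

The middle lid is shut: 5.9 N at z = 0.074. On to the short pot.

Converted, -0.011 m is -2.2, 0.4 m is 80.

Emit:
creep_tool:
  increments: {"moves": [[0,0,0,-6,0],[0,0,0,-17,0],[0,0,0,-20,0],[0,-2.2,12,-20,0],[0,-2.2,24,-20,0],[0,-2.2,36,-20,0],[0,-2.2,48,-20,0],[0,-2.2,60,-20,0],[0,-2.2,72,-20,0],[0,-2.2,80,-20,0]]}

```text
t: 7.2
position: [0.5936, -0.1638, 0.1722]
tcp_rot: [0.988, 0.155, -0.001, 0.0]
contact_force: [0.0, 1.4, 0.5]
width: 0.0007
grasp_force: 0.0
```

Run:
```python
from h import *
s=bot.observe();print(totool(np.array([.603,-.186,.16])-s["position"]))
```

```text
[0.00216167 0.02400056 0.01222444]
```

Emit:
creep_tool:
  increments: {"moves": [[0,0.2,4,2,0],[0,0.2,5.2,2.4,0],[0,0.2,5.2,2.4,0]]}

```text
t: 7.58
position: [0.6028, -0.183, 0.161]
tcp_rot: [0.987, 0.158, -0.0, -0.001]
contact_force: [1.1, 0.3, 0.2]
width: 0.0007
grasp_force: 0.0
```

```bash
python3 w.py .6035 -.1865 .0745 w3
```

```text
[ 0.60276872 -0.18301343  0.1610359 ] [1.12048079 0.33964284 0.2006616 ]
```

View pics/w3.png

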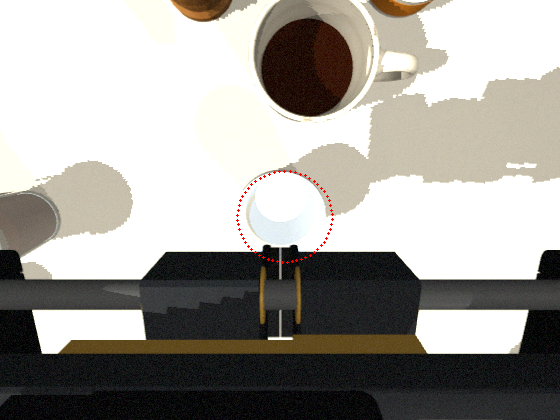

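The circle fits the short lid, centred at column 285, and the mug ahead is below the gripper body's height. Pressing.

Emit:
creep_tool:
  increments: {"moves": [[0,0,0.6,6,0],[0,0,0.6,11,0],[0,0,0.6,14.6,0],[0,0,0.6,15.4,0],[0,0,0.6,16.2,0],[0,0,0.6,17,0],[0,0,0.6,17.8,0],[0,0,0.6,18.4,0],[0,0,0.6,18.8,0]]}

```text
t: 8.75
position: [0.6041, -0.1877, 0.0676]
tcp_rot: [0.988, 0.157, 0.0, 0.0]
contact_force: [0.9, -0.6, 1.3]
width: 0.0008
grasp_force: 0.5
```

Emit:
creep_tool:
  increments: {"moves": [[0,0,0,0.4,0],[0,0,0,0.8,0],[0,0,0,0.8,0]]}

```text
t: 9.12
position: [0.6043, -0.1878, 0.0641]
tcp_rot: [0.988, 0.157, 0.0, 0.0]
contact_force: [-0.2, -0.5, 5.8]
width: 0.0003
grasp_force: 2.7
```

The short lid is shut: 5.8 N at z = 0.064. I retreat and check.

Converted, 0.2 m is 40, -0.15 m is -30.

Emit:
creep_tool:
  increments: {"moves": [[0,0,0,-6,0],[0,0,0,-16,0],[0,0,0,-28,0],[0,-12,10,-30,0],[0,-20,20,-30,0],[0,-24,30,-30,0],[0,-24,40,-30,0],[0,-24,40,-30,0],[0,-24,40,-30,0]]}

```text
t: 10.25
position: [0.5518, -0.4141, 0.2129]
tcp_rot: [0.988, 0.157, -0.0, -0.001]
contact_force: [0.6, -0.2, 0.5]
width: 0.0006
grasp_force: 0.0
```

Run:
```python
from h import *
t=cv2.convertScaleAbs(bot.grab_frame("side")[:,:,::-1],alpha=1.6)
cv2.imwrite("pics/sc2.png",cv2.resize(t[150:340,220:350],None,fx=3.1,fy=3.1,interpolation=cv2.INTER_CUBIC))
```

```text
(no output)
```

View pics/sc2.png

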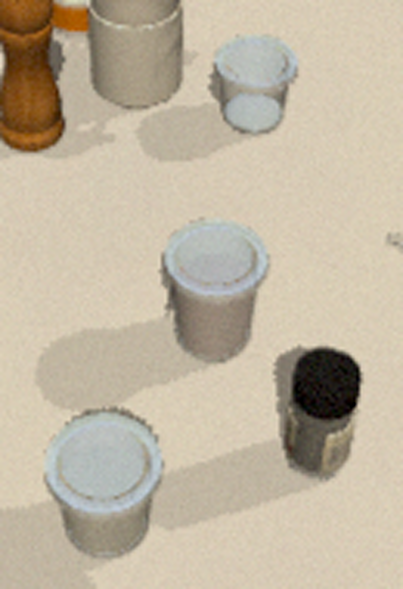

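All three lids sit about 9–10 crop pixels lower than before, with their top edges now at rows 36, 221 and 411. The pots haven't moved, so I'm handing in.

```bash
python3 -c "
from workcell import bot
print(bot.finish_job())"
```

```text
the job is handed in; nothing more can be done
None
```

I pressed all three lids shut in the order tall, middle, short, with about 6–7 N each; the pots stayed in place, the arm is clear, and the job was handed in at about 10 s (the hand-in returned no verdict).

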